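# Lock the sleeve and hold the bore probe in it

### The job

First turn the holder's lock collar clockwise until its lever is fully against its stop, so that the sleeve is locked. Then take the bore probe out of its stand and lower it upright into the sleeve until the ring on its rod is level with the mouth of the bore, without the probe ever touching the sleeve, the collar or the rest of the holder. Finish while holding it there, still, upright and centred in the bore; leave the spool, tin, jar and wood block where they are.

Things in the scene. Friction and masses are not known exactly. Their poses are not given: they have to be found in the camera images.
- fixture: Sleeve holder, fixed to the bench: round aluminium flange (diameter 120 mm, 12 thick), column (diameter 68, up to 78 high), and in it a steel sleeve (outer diameter 44, bore 28, open from its mouth at 100 height down to 12). Origin: underside centre, on the bore axis, z up. A stop block (12 x 11, up to 89 high) stands on the flange 50 from the axis, where the lever ends when locked.
- bore_mouth (a point): Centre of the mouth of the sleeve's bore, 100 mm above the bench, z up along the bore axis. Bore 28 mm across; the probe's rod is 12 mm, so the gap is 8 mm all round when centred.
- lock_collar (a joint): Angle (rad) of the captive lock collar, a dark knurled steel ring (diameter 74 mm, heights 80 to 96) round the sleeve: grows clockwise seen from above; 0 unlocked, 1.25 fully locked, lever at the stop block. Starts from 0 to 0.4. Stiff (0.08 N m, 1.2 N at the post), no spring, stays where left. At 0 the lever points along -x of fixture.
- collar_post (a point): Centre of the top of the upright round steel lever post on the collar, 128 mm above the bench, 70 mm from the bore axis; the post is 14 mm in diameter and stands 34 mm clear above its 12 mm wide lever arm (arm top at 94 mm). Moves with the collar.
- probe: Bore probe, loose, 154 mm long, about 150 g, upright in its stand. Origin at its tip's centre, z up along the rod. From the tip: steel rod, diameter 12, to 90, with a low dark ring (diameter 14, 5 high) centred 45 above the tip; aluminium shoulder (diameter 32) from 90 to 98; black round handle (diameter 24) from 98 to 154.
- probe_ring (a point): Centre of the ring on the probe's rod, on the rod axis, 45 mm above the tip; z along the rod to the handle.
- probe_handle (a point): Grip point on the axis of the probe's handle, 130 mm above the tip.
- stand: Probe stand, fixed to the bench: round black foot (diameter 90) with an upright aluminium tube (outer diameter 40, bore 17, top at 100 mm height). Origin at the underside centre. The probe's shoulder rests on the tube's top, with its rod inside: lift it at least 95 mm straight up to free it.
- spool: Bystander: thread spool with yellow thread, diameter 42, 56 high, upright, between holder and stand. Origin at underside centre.
- tin: Bystander: round white tin, diameter 69, 29 high, behind the work. Origin at underside centre.
- jar: Bystander: white jar with a brush handle, diameter 42, 92 high, on the left. Origin at underside centre.
- block: Bystander: small wood block 60 x 98 x 20, on the right. Origin at underside centre.
There are look-alikes about, which are no part of the job. Leave any purple look-alike of the fixture alone.

How it is judged (in metres and radians):
On the way, in this order (a step that is already met when the one before it is completed fails the run):
1. the lock collar is turned to its stop, the probe still in its stand (value of joint lock_collar above 1.15 rad and distance between probe and stand below 0.03 m), for 0.2 s.
2. the probe is lifted out of its stand in the fingers, the collar locked (value of joint lock_collar above 1.15 rad and height (world z) of probe above 0.1 m and contact force between probe and the fingers above 1 N), for 0.2 s.
At the end, for the whole second after the job is handed in: The collar is within 0.1 rad of its locked stop; the probe is held still in the fingers and upright (within 0.12 rad), its ring within 10 mm of the height of the bore's mouth, its tip and its ring both within 5 mm of the bore axis, touching nothing of the holder (value of joint lock_collar above 1.15 rad and z of probe_ring in the frame of bore_mouth between -0.01 and 0.01 m and horizontal distance between each of probe, probe_ring and bore_mouth below 0.005 m and angle between probe's own z axis and vertical below 0.12 rad and contact force between probe and the fingers above 1 N and contact force between probe and fixture below 0.2 N and linear speed of probe below 0.02 m/s); the arm keeps its last pose, push and grip.
It fails at once if the probe touches the sleeve, the collar or the holder (contact force between probe and fixture above 0.3 N).
It fails at once if a bystander is moved more than 30 mm (distance of any of spool, tin, jar, block from where it was at the start of the episode above 0.03 m).
It also fails if it takes over 69 s, if anything falls off the work surface, if the arm or the gripper's body presses on something with over 40 N, if the wrist force passes 120 N, or if a joint passes its speed limit or range.

### The arm

A 6-joint arm with a two-finger parallel gripper is mounted at the origin on a cart in front of the work surface, level with it; the furniture and walls round the work are solid. World frame = base frame: x ahead of the robot, y to its left, z up, the work surface at z = 0. Lengths are in m, angles in degrees, forces in N, time in s.
With the tool pointing down it reaches from about 0.4 to 0.825 m from the base axis. Payload 7 kg.
Tool frame: the origin (TCP) lies at the very end of the fingers, on their centre line; the grasp point (between the pads) lies hold_point_z behind it (hold_point_z is the distance from the TCP to the grasp point, in m); z points along the fingers, y is the line along which they close (so a half turn about z gives the same grasp; the last joint's range is limited). The gripper opens to 88 mm and grips with 3 to 60 N. Pads are 19 mm wide; open, the fingers measure 130 mm over their backs; the gripper's body (78 mm by 193 mm) begins 47 mm behind the grasp point.
Start: joints at [91.679, 20.546, 0.682, 0, -70.136, -16.507], TCP at [0.173, 0.652, 0.227] pointing down, gripper open.
Joint ranges: [-176.03, 176.03], [-82.01, 121.73], [-58.28, 71.71], [-173.87, 95.51], [-174.79, -0.11], [-173.66, 173.66]. Speed limits (degrees/s): [136.94, 136.94, 172.46, 180, 180, 180].

### API

Orientations are given as [roll, pitch, yaw] about the fixed x, y, z axes, in that order (R = Rz(yaw) Ry(pitch) Rx(roll)).
In Python, from plant import get_obs, snapshot, close_job, hold_point_z gives the robot as it stands.
- The arm moves only by the tool play_rows, never from a script. Its argument "commands" is a list that holds one entry, the list of rows, each a list of 7 numbers: the shift along the tool's x, y, z in cm, then the turn, a rotation vector about the tool's x, y, z in degrees, then the opening, from 0 (shut) to 1 (fully open). In form: [[[x, y, z, ax, ay, az, fingers], ...]]. A call has 1 to 20 rows; each row is the pose to reach, as a shift and turn from the pose commanded when the call began, along the tool's axes at that moment; what a row does not reach only later rows make up. A row lasts 1/12 s, in which the tool goes at most 41.7 mm and 7.16 degrees, less where a joint would pass 70% of its speed; a pose out of reach is approached as far as the arm can. A call with a gripper value outside its range is refused whole. The fingers move at their own pace and stop on an object; the grip force is fixed at half the most. Time passes only in rows, so rows that repeat a pose let the fingers close. It gives the time, the measured TCP pose, the force, the opening and the grip force at its end, in the units of the state.
- get_obs(): the state, without advancing time (a new reading comes with each control period).
- snapshot(name): name is "side" or "top" or "wrist"; returns a dict with "frame" (400x640x3 uint8, red, green, blue), "camera_matrix" (3x3 intrinsics, pixels), "origin" and "attitude" of the camera in the world. Camera axes: x right, y down, z forward; pixel columns grow to the right and rows downward; lengths in m; the calibration is good to about 2 mm. A picture is of the moment at which its call begins. There is no depth.
- close_job(): hands the job in; it is judged then, once.
The state is a dict: "clock": time; "joint_pos": joint angles; "qvel": joint speeds; "tau": joint torques, N m; "tool_pos": TCP position; "orientation": TCP orientation; "force": force on the tool from outside, world axes, zero at the start; "moment": the same for the moment, N m; "opening": finger opening in m; "gripper_force": force on a finger pad.
Only numpy, scipy, OpenCV 4.12 (cv2) and the standard library are available. Lean on these libraries where they do the work, as an engineer would, in place of code of your own. Each camera call takes 0.05 s, during which the arm holds its last target. There are 200 camera calls.

## Working session

There is one attempt and no reset: what is moved stays moved. The work goes in short steps, Python scripts to look and compute and a tool call to move; the robot and the scene stay as the last step left them, time stands still between calls to the robot, and variables do not carry over. Pictures are saved under pics/ and viewed, at most 10 in all, crops included, and the job is handed in when it is done.

Besides the shell and the picture viewer there is one more tool, called after "Request:" in YAML: its name, and indented under it one key for each argument. play_rows: Moves the arm, as the interface text tells. Its arguments: {"type":"object","properties":{"commands":{"type":"array","items":{"type":"array","items":{"type":"array","items":{"type":"number"}}}}},"required":["commands"]}

```bash
ls; mkdir -p pics; cat > h.py <<'E'
import numpy as np, cv2, pickle
from plant import get_obs, snapshot, close_job, hold_point_z
def shoot(n,f):
    s=snapshot(n); cv2.imwrite(f'pics/{f}.png',s['frame'][:,:,::-1]); pickle.dump(s,open(f'pics/{f}.pkl','wb')); return s
def load(f): return pickle.load(open(f'pics/{f}.pkl','rb'))
def Rc(s):
    a=np.array(s['attitude'],float)
    if a.shape==(3,3): return a
    from scipy.spatial.transform import Rotation as R
    return R.from_euler('xyz',a,degrees=True).as_matrix() if a.size==3 else R.from_quat(a).as_matrix()
def ray(s,u,v):
    d=Rc(s)@np.linalg.inv(s['camera_matrix'])@np.array([u,v,1.]); return np.array(s['origin'],float),d/np.linalg.norm(d)
def onz(s,u,v,z):
    o,d=ray(s,u,v); return o+d*(z-o[2])/d[2]
def proj(s,p):
    q=np.array(s['camera_matrix'])@Rc(s).T@(np.array(p)-np.array(s['origin'])); return q[:2]/q[2]
E
python3 - <<'E'
from h import *
print(get_obs(),hold_point_z)
for n in('side','top','wrist'):
    s=shoot(n,n+'0'); print(n,s['origin'],s['attitude'],s['camera_matrix'])
E
```

```text
pics
{'clock': 0.0, 'joint_pos': array([ 9.16780829e+01,  2.05914376e+01,  6.33028464e-01, -2.12333458e-02,
       -7.01324693e+01, -1.65066198e+01]), 'qvel': array([ 0.08193129,  0.06367032, -0.00123789,  0.00273467,  0.05924082,
        0.03582275]), 'tau': array([-2.26601669e-04, -5.82713056e+01,  2.93053490e+01,  6.99742064e+00,
        6.96349656e-03, -1.38752503e-04]), 'tool_pos': array([0.17264766, 0.65205182, 0.22561346]), 'orientation': array([ 1.79907195e+02, -6.68572696e-03, -1.48357634e+01]), 'force': array([-0.34105746,  0.37455793, -0.44984985]), 'moment': array([-0.02291696,  0.03910107, -0.031546  ]), 'gripper_force': 0.0, 'opening': 0.0876033503521226} 0.0188
side [ 0.55461931 -1.01438316  0.73725102] [-119.51016227    1.11486432   -2.71598444] [[436.60420927   0.         317.45235988]
 [  0.         436.60420927 196.94277132]
 [  0.           0.           1.        ]]
top [0.35465365 0.11796804 1.76441222] [-1.70721632e+02 -1.59209766e-01 -9.11248801e+01] [[508.86097924   0.         313.28321223]
 [  0.         508.86097924 193.34538476]
 [  0.           0.           1.        ]]
wrist [0.2487139  0.63268409 0.38403169] [ 1.63170521e+02 -6.59021569e-02 -1.04916280e+02] [[304.81235904   0.         318.53462429]
 [  0.         304.81235904 200.36228994]
 [  0.           0.           1.        ]]
```

View pics/side0.png

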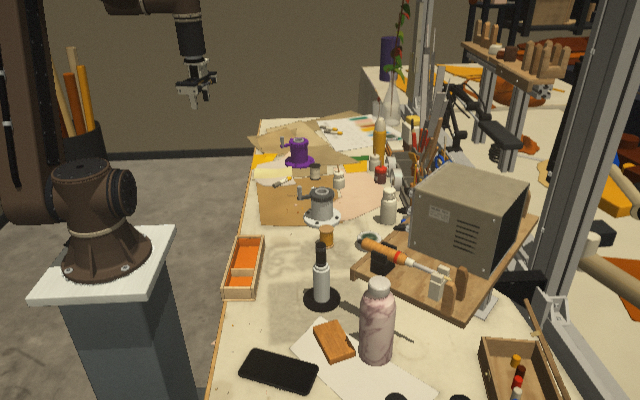

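View pics/top0.png

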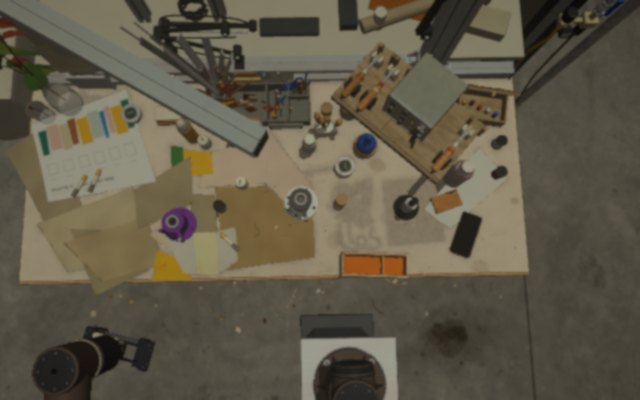

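Candidates for the holder: the silver one, side (320,205) / top (300,203), and the purple look-alike, side (298,152) / top (178,224). The silver one matches the description. For the probe: the black-handled rod in the tube on a black foot, side (321,275) / top (406,207). The pink bottle at side (378,320) is not it. Next I check with a close crop.

```bash
python3 - <<'E'
from h import *
a=load('side0')['frame'][170:320,270:370,::-1]; b=load('top0')['frame'][175:235,275:430,::-1]
a=cv2.resize(a,None,fx=4,fy=4,interpolation=3)[:600]; b=cv2.resize(b,(400,155),interpolation=3)
c=np.zeros((600,800,3),np.uint8); c[:600,:400]=a; c[:155,400:]=b
w=load('wrist0')['frame'][:,:,::-1]; c[300:550,400:]=cv2.resize(w,(400,250))
cv2.imwrite('pics/crop1.png',c)
s=load('top0')
print(onz(s,300,203,.1),onz(s,406,207,.1),onz(s,178,224,.1),onz(s,341,201,.03))
E
```

```text
[0.5949528  0.15251684 0.1       ] [ 0.57488503 -0.19714246  0.1       ] [0.53308773 0.55358734 0.1       ] [0.60930267 0.01262556 0.03      ]
```

View pics/crop1.png

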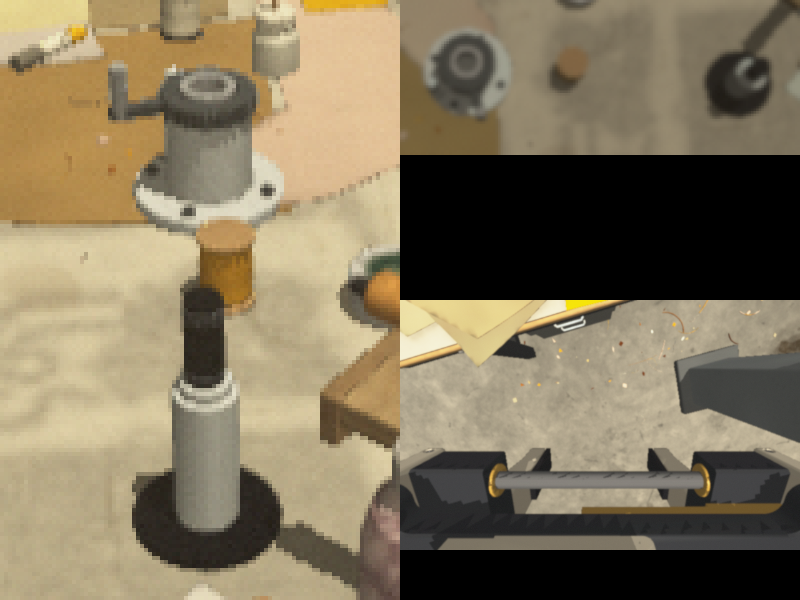

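The crop confirms it: the silver holder has its lever post at side (299,187) pointing toward the robot, and the black-handled probe stands at side (321,255) in its tube. Now I'll bring the wrist camera over the holder.

Request:
play_rows:
  commands:
    - [[0,0,-6,0,0,0,1],[4,3,-11,0,0,0,1],[47,39,-11,0,0,-15,1],[47,39,-11,0,0,-15,1],[47,39,-11,0,0,-15,1],[47,39,-11,0,0,-15,1],[47,39,-11,0,0,-15,1],[47,39,-11,0,0,-15,1],[47,39,-11,0,0,-15,1],[47,39,-11,0,0,-15,1],[47,39,-11,0,0,-15,1],[47,39,-11,0,0,-15,0],[47,39,-11,0,0,-15,0],[47,39,-11,0,0,-15,0],[47,39,-11,0,0,-15,0],[47,39,-11,0,0,-15,0],[47,39,-11,0,0,-15,0],[47,39,-11,0,0,-15,0],[47,39,-11,0,0,-15,0],[47,39,-11,0,0,-15,0]]

```text
clock: 1.82
tool_pos: [0.5268, 0.1558, 0.3363]
orientation: [-180.0, 0.0, 0.2]
force: [0.2, -0.5, 0.5]
opening: 0.0331
gripper_force: 0.0
```

```bash
python3 - <<'E'
from h import *
o=get_obs(); print({k:np.round(o[k],3) for k in('clock','joint_pos','tool_pos','orientation','force','opening')})
s=shoot('wrist','wrist1');print(s['origin'],s['attitude'])
E
```

```text
{'clock': np.float64(1.817), 'joint_pos': array([ 3.6904e+01,  5.6150e+00, -4.7110e+00, -1.6000e-02, -7.9695e+01,
        5.3306e+01]), 'tool_pos': array([0.527, 0.156, 0.336]), 'orientation': array([-1.80e+02,  2.60e-02,  2.07e-01]), 'force': array([ 0.213, -0.485,  0.547]), 'opening': np.float64(0.033)}
[0.60547235 0.15659341 0.49461664] [ 1.63143535e+02  2.01506069e-02 -8.98756378e+01]
```

View pics/wrist1.png

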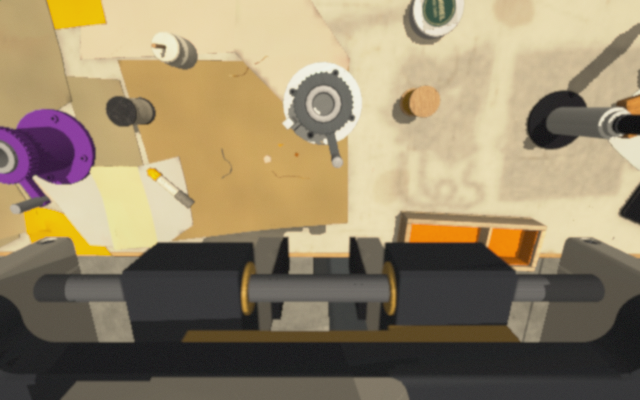

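The wrist view shows the holder with its bore mouth at (323,103) and post top at (337,162), with the stop block near (289,128). The probe's tube is on the right at (590,122). Now measure these from the image.

```bash
python3 - <<'E'
from h import *
s=load('wrist1'); f=s['frame']; hsv=cv2.cvtColor(f,cv2.COLOR_RGB2HSV)
for (u,v) in[(323,103),(322.5,103)]: print('mouth',onz(s,u,v,.1))
print('post',onz(s,337,162,.128),'stop',onz(s,289,128,.089))
# flange: bright low-sat pixels
m=((hsv[:,:,1]<30)&(hsv[:,:,2]>190)).astype(np.uint8)
roi=np.zeros_like(m);roi[55:150,275:370]=1;m*=roi
c=max(cv2.findContours(m,0,1)[0],key=cv2.contourArea); h=cv2.convexHull(c); e=cv2.fitEllipse(h);print('flange',e,onz(s,*e[0],.012))
# compare predicted projections
g=cv2.cvtColor(f[80:185,270:375,::-1],cv2.COLOR_BGR2BGRA)[:,:,:3]
z=cv2.resize(g,None,fx=5.6,fy=5.6,interpolation=2)
t=load('top0')['frame'][170:240,265:440,::-1]
cv2.imwrite('pics/crop2.png',z)
E
```

```text
mouth [0.61139312 0.15123757 0.1       ]
mouth [0.61139178 0.15185425 0.1       ]
post [0.5429658 0.134233  0.128    ] stop [0.58056746 0.19499412 0.089     ]
flange ((322.5858154296875, 102.12567901611328), (77.18926239013672, 80.07622528076172), 170.5215606689453) [0.61396754 0.15067554 0.012     ]
```

View pics/crop2.png

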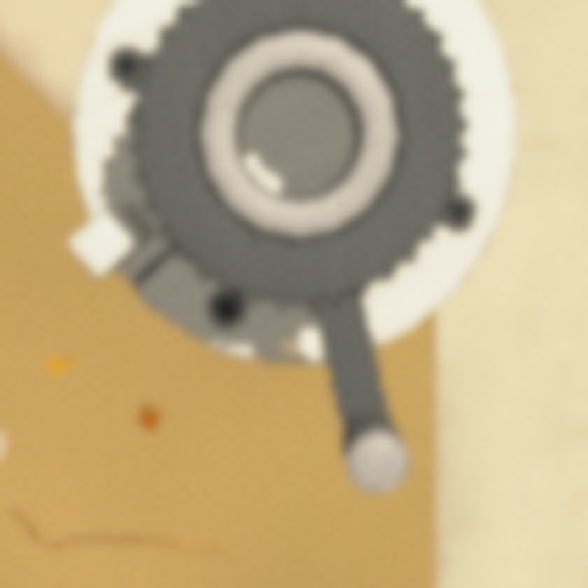

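Post is 14° back from pointing at the robot, about 62° (1.08 rad) from its stop. Pushing with closed fingers at yaw −17°, tip at 0.103 m.

Request:
play_rows:
  commands:
    - [[0.6,5.6,4,0,0,7,0],[0.6,5.6,8,0,0,14,0],[0.6,5.6,12,0,0,17,0],[0.6,5.6,16,0,0,17,0],[0.6,5.6,20,0,0,17,0],[0.6,5.6,22.3,0,0,17,0],[0.6,5.6,23.3,0,0,17,0],[0.6,5.6,23.3,0,0,17,0],[0.6,5.6,23.3,0,0,17,0]]

```text
clock: 2.62
tool_pos: [0.5341, 0.1003, 0.1048]
orientation: [-180.0, -0.1, -16.7]
force: [0.1, 0.3, 1.3]
opening: 0.0005
gripper_force: 0.0
```

```bash
python3 - <<'E'
from h import *
s=shoot('wrist','wrist2')
o=get_obs(); p=o['tool_pos']; print(p,o['orientation'],o['opening'])
yaw=np.radians(o['orientation'][2]); X=np.array([np.cos(yaw),np.sin(yaw)]);Y=np.array([np.sin(yaw),-np.cos(yaw)])
c=np.array([.6114,.1512]); n=-Y
for a in np.linspace(194,130,9):
    t=np.radians(a); q=c+.07*np.array([np.cos(t),np.sin(t)])-.028*n-p[:2]
    print(a,np.round([q@X*100,q@Y*100],1))
E
```

```text
[0.53487304 0.10054691 0.10575261] [-1.79905229e+02 -1.40993759e-01 -1.67249837e+01] 0.0001999411100302585
194.0 [-0.1 -0.7]
186.0 [-0.6 -1.5]
178.0 [-0.9 -2.5]
170.0 [-1.1 -3.4]
162.0 [-1.1 -4.4]
154.0 [-1.  -5.4]
146.0 [-0.8 -6.3]
138.0 [-0.5 -7.2]
130.0 [ 0.  -8.1]
```

View pics/wrist2.png

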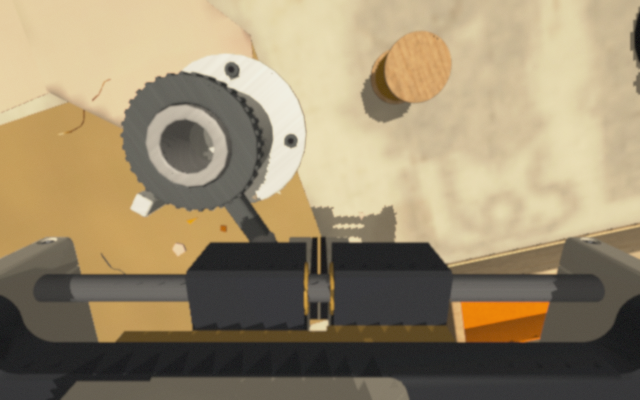

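The view shows the lever at (255,220) running under the left finger block, with the collar and stop block (142,204) clear. Pushing along the arc.

Request:
play_rows:
  commands:
    - [[-0.1,-0.7,0,0,0,0,0],[-0.4,-1.1,0,0,0,0,0],[-0.6,-1.5,0,0,0,0,0],[-0.8,-2.0,0,0,0,0,0],[-0.9,-2.5,0,0,0,0,0],[-1.0,-3.0,0,0,0,0,0],[-1.1,-3.4,0,0,0,0,0],[-1.1,-3.9,0,0,0,0,0],[-1.1,-4.4,0,0,0,0,0],[-1.1,-4.9,0,0,0,0,0],[-1.0,-5.4,0,0,0,0,0],[-0.9,-5.9,0,0,0,0,0],[-0.8,-6.3,0,0,0,0,0],[-0.7,-6.8,0,0,0,0,0],[-0.5,-7.2,0,0,0,0,0],[-0.5,-7.2,0,0,0,0,0],[-0.5,-7.2,0,0,0,0,0]]

```text
clock: 4.08
tool_pos: [0.5501, 0.17, 0.1036]
orientation: [-180.0, -0.0, -16.8]
force: [-0.7, 0.3, 0.4]
opening: 0.0007
gripper_force: 0.0
```

```bash
python3 - <<'E'
from h import *
s=shoot('wrist','wrist3'); o=get_obs(); print(o['tool_pos'],o['force'])
E
```

```text
[0.54992112 0.16983129 0.10364763] [ 0.28997322  1.08467054 -0.0200336 ]
```

View pics/wrist3.png

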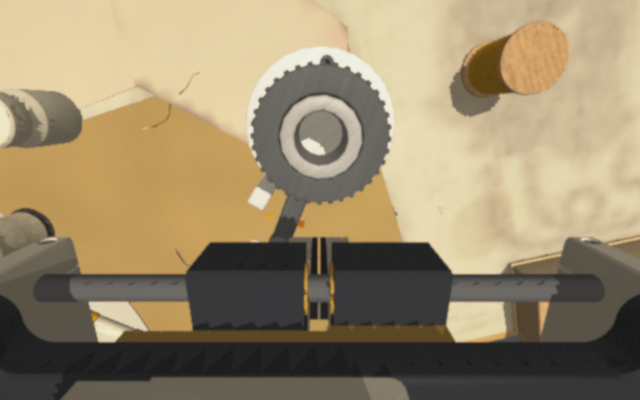

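The lever (290,215) is still a few degrees short of the stop block (261,196). Continuing in small steps.

Request:
play_rows:
  commands:
    - [[0.1,-0.3,0,0,0,0,0],[0.3,-0.6,0,0,0,0,0],[0.5,-0.9,0,0,0,0,0],[0.5,-0.9,0,0,0,0,0],[0.5,-0.9,0,0,0,0,0]]

```text
clock: 4.55
tool_pos: [0.5573, 0.177, 0.1036]
orientation: [-180.0, -0.0, -16.8]
force: [0.1, 0.1, -0.3]
opening: 0.0004
gripper_force: 0.0
```

```bash
python3 - <<'E'
from h import *
s=shoot('wrist','wrist4'); o=get_obs(); print(o['tool_pos'],o['force'])
E
```

```text
[0.55723995 0.1769813  0.10359887] [ 0.16221686 -0.64921573  0.40746169]
```

Request:
play_rows:
  commands:
    - [[0.2,-0.2,0,0,0,0,0],[0.3,-0.4,0,0,0,0,0],[0.4,-0.6,0,0,0,0,0],[0.4,-0.6,0,0,0,0,0],[0.4,-0.6,0,0,0,0,0]]

```text
clock: 5.02
tool_pos: [0.5614, 0.1802, 0.1033]
orientation: [179.8, 0.1, -16.8]
force: [-5.2, -4.9, 2.8]
opening: 0.0002
gripper_force: 3.0
```

```bash
python3 - <<'E'
from h import *
s=shoot('wrist','wrist5'); o=get_obs(); print(o['tool_pos'],o['force'])
a=[load(f'wrist{i}')['frame'][140:260,200:360,::-1] for i in(4,5)]
cv2.imwrite('pics/crop3.png',cv2.resize(np.hstack(a),None,fx=2.5,fy=2.5,interpolation=2))
E
```

```text
[0.56134995 0.18013812 0.10331   ] [-5.16984339 -4.07396985  3.49885173]
```

View pics/crop3.png

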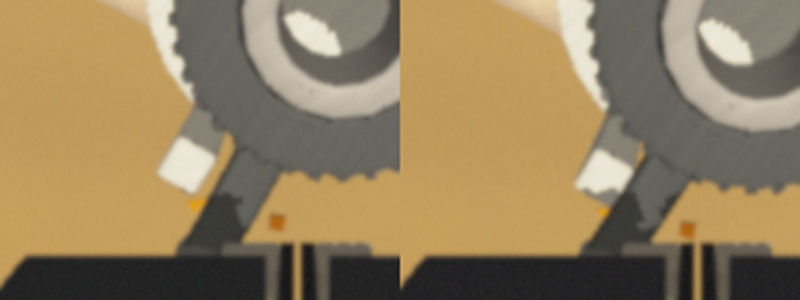

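In the right-hand crop the lever sits against the block and the force has risen to about 7 N. One small push more to confirm the stop.

Request:
play_rows:
  commands:
    - [[0.1,-0.15,0,0,0,0,0],[0.1,-0.2,0,0,0,0,0],[0.1,-0.2,0,0,0,0,0],[0.1,-0.2,0,0,0,0,0]]

```text
clock: 5.4
tool_pos: [0.5616, 0.1803, 0.1031]
orientation: [179.7, 0.2, -16.9]
force: [-8.1, -7.9, 6.2]
opening: 0.0003
gripper_force: 5.7
```

Position no longer advances while the force climbs, so the collar is at its stop. Backing off and going to look at the probe.

Request:
play_rows:
  commands:
    - [[-0.3,2.5,0,0,0,0,0],[-0.3,2.5,-3,0,0,0,0],[-0.3,3,-7,0,0,0,0],[-0.3,3,-11,0,0,0,0],[0,5,-15,0,0,0,0.7],[1,8,-19,0,0,0,0.7],[1,11,-22,0,0,-4,0.7],[2,15,-23.7,0,0,-8,0.7],[3,19,-23.7,0,0,-12,0.7],[4,23,-23.7,0,0,-17,0.7],[5,27,-23.7,0,0,-17,0.7],[6,31,-23.7,0,0,-17,0.7],[6,35,-23.7,0,0,-17,0.7],[6,37.5,-23.7,0,0,-17,0.7],[6,37.5,-23.7,0,0,-17,0.7],[6,37.5,-23.7,0,0,-17,0.7],[6,37.5,-23.7,0,0,-17,0.7]]

```text
clock: 6.82
tool_pos: [0.5131, -0.1935, 0.3407]
orientation: [-180.0, -0.0, 0.1]
force: [0.2, 0.0, -0.7]
opening: 0.0611
gripper_force: 0.0
```

```bash
python3 - <<'E'
from h import *
s=shoot('wrist','wrist6'); o=get_obs(); print(o['tool_pos'],o['orientation'],o['force'])
print(proj(s,[.575,-.197,.164]),proj(s,[.6114,.1512,.1]))
E
```

```text
[ 0.51321786 -0.19292408  0.3406259 ] [-1.79992581e+02 -2.52916987e-02  1.81249213e-01] [-0.2217548   0.02467186 -0.60202738]
[322.49251279 124.58033669] [39.96154248 91.4273686 ]
```

View pics/wrist6.png

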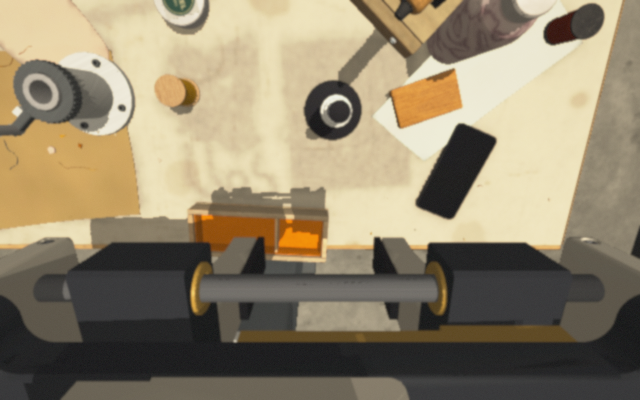

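The probe's black handle top is at (339,111), ringed by the white shoulder; the holder is at (42,92) with its lever now swung to the stop. Measuring both.

```bash
python3 - <<'E'
from h import *
s=load('wrist6'); f=s['frame']; g=cv2.cvtColor(f,cv2.COLOR_RGB2GRAY)
r=g[85:140,305:365]; m=(r<70).astype(np.uint8)
n,l,st,ce=cv2.connectedComponentsWithStats(m)
print(st,ce+[305,85])
b=cv2.findContours((r>110).astype(np.uint8),cv2.RETR_CCOMP,1)
for c,h in zip(b[0],b[1][0]):
    if len(c)>=8:
        e=cv2.minEnclosingCircle(c); print(np.array(e[0])+[305,85],e[1],h[3])
for u,v in[(339,111)]: print(onz(s,u,v,.164), onz(s,u,v,.164)-get_obs()['tool_pos'])
k=304.8
print('handle r px at .164',k*.012/(s['origin'][2]-.164))
p=cv2.resize(f[60:160,290:390,::-1],None,fx=4,fy=4,interpolation=2); q=cv2.resize(f[40:140,0:100,::-1],None,fx=4,fy=4,interpolation=2)
cv2.imwrite('pics/crop4.png',np.hstack([p,q]))
E
```

```text
[[   0    0   60   55 1483]
 [   0    0   55   54 1497]
 [  24   17   20   20  320]] [[338.39581929 113.46864464]
 [329.77755511 110.65931864]
 [338.5375     111.465625  ]]
[316. 128.] 15.556448936462402 -1
[336.34114075 110.4042778 ] 16.807466506958008 -1
[338.     111.4375] 12.270650863647461 1
[350.5 112. ] 30.1870174407959 -1
[311.  94.] 10.816754341125488 -1
[ 0.58892569 -0.21434914  0.164     ] [ 0.07570783 -0.02142505 -0.1766259 ]
handle r px at .164 10.918645266449218
```

View pics/crop4.png

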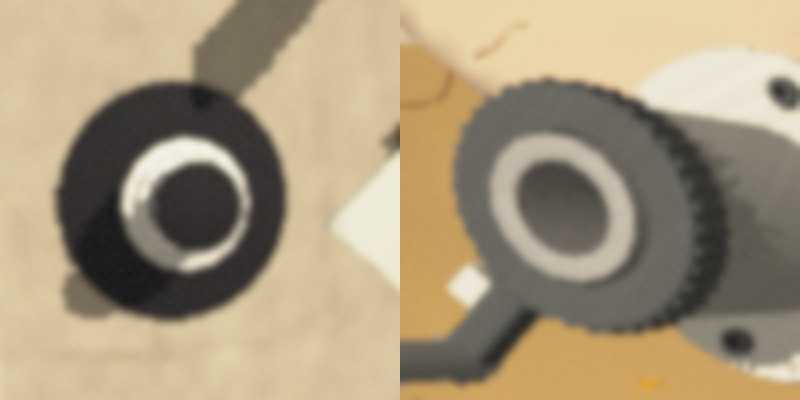

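Crop: handle centre at wrist6 (338.5,111.5), clearly inside the shoulder ring; the collar's lever lies against the stop block. Descend over the handle.

Request:
play_rows:
  commands:
    - [[4,1.2,0,0,0,0,0.7],[7.5,2.2,0,0,0,0,0.7],[7.5,2.2,4,0,0,0,0.7],[7.5,2.2,8,0,0,0,0.7],[7.5,2.2,12,0,0,0,0.7],[7.5,2.2,15,0,0,0,0.7],[7.5,2.2,18,0,0,0,0.7],[7.5,2.2,20.5,0,0,0,0.7],[7.5,2.2,22,0,0,0,0.7],[7.5,2.2,22,0,0,0,0.7],[7.5,2.2,22,0,0,0,0.7]]

```text
clock: 7.78
tool_pos: [0.5883, -0.214, 0.1202]
orientation: [180.0, 0.1, 0.3]
force: [-0.3, 1.0, 0.7]
opening: 0.0615
gripper_force: 0.0
```

```bash
python3 - <<'E'
from h import *
o=get_obs(); print(o['tool_pos'],o['orientation'],o['force'])
s=shoot('side','side1'); f=s['frame']
# probe handle centre line in side view: dark pixels in tube zone; triangulate with top of handle
print(proj(s,[.5887,-.2148,.14]),proj(s,[.5887,-.2148,.1]),proj(s,[.5887,-.2148,.05]))
for z in(.05,.07,.09):
    v=int(round(proj(s,[.5887,-.2148,z])[1])); print(z,v,f[v,300:345].sum(1)//3)
E
```

```text
[ 0.58827615 -0.21397614  0.12017033] [1.79989161e+02 8.64362265e-02 2.88443792e-01] [-0.25111874  0.96050733  0.73660823]
[320.87917622 252.26494589] [321.14867826 266.22628433] [321.47112874 282.93057436]
0.05 283 [ 84  85  86  87  85  89  88  83  86  86  88  85  84  90 103 113 120 123
 120 125 121 127 129 130 129 123 122 153 150 149 182 182 184 186 186 187
 188 186 186 184 184 185 190 187 183]
0.07 276 [101  99  94  97  94  98  93  96  96  95  94  97  94  92 103 109 118 120
 120 129 124 126 131 132 133 122 120 120 146 148 207 207 207 204 203 204
 208 208 205 204 206 205 206 202 204]
0.09 270 [ 90  88  86  90  93  94  93 100  98  97  98  95  94 104 177 179 111 125
 127 126 127 129 127 126 126 126 124 123 170 157 203 206 208 206 206 206
 204 206 208 206 204 203 203 203 207]
```

Side view's tube centre (321.5 px) agrees with the prediction. Grip.

Request:
play_rows:
  commands:
    - [[0,0,0,0,0,0,0.2],[0,0,0,0,0,0,0.2],[0,0,0,0,0,0,0.2],[0,0,0,0,0,0,0.1],[0,0,0,0,0,0,0.1],[0,0,0,0,0,0,0.1],[0,0,0,0,0,0,0.1],[0,0,0,0,0,0,0.1]]

```text
clock: 8.5
tool_pos: [0.588, -0.2153, 0.1208]
orientation: [180.0, -0.0, 0.2]
force: [-0.7, 1.0, 1.3]
opening: 0.0233
gripper_force: 30.0
```

Request:
play_rows:
  commands:
    - [[0,0,-1,0,0,0,0.1],[0,0,-2.5,0,0,0,0.1],[0,0,-4,0,0,0,0.1],[0,0,-6,0,0,0,0.1],[0,0,-8,0,0,0,0.1],[0,0,-10,0,0,0,0.1],[0,0,-12,0,0,0,0.1],[0,0,-14,0,0,0,0.1],[0,0,-15.5,0,0,0,0.1],[0,0,-16,0,0,0,0.1],[0,0,-16,0,0,0,0.1],[0,0,-16,0,0,0,0.1],[0,0,-16,0,0,0,0.1]]

```text
clock: 9.58
tool_pos: [0.5873, -0.2149, 0.2791]
orientation: [-180.0, 0.1, 0.2]
force: [-0.8, -0.2, -1.3]
opening: 0.0231
gripper_force: 30.0
```

```bash
python3 - <<'E'
from h import *
o=get_obs(); print(o['tool_pos'],o['orientation'],o['force'],o['gripper_force'])
s=shoot('side','side2'); f=s['frame']; p=o['tool_pos']
for d in(.02,.045,.08,.111):
    print(d,proj(s,[p[0],p[1],p[2]+.0188-.02-d]))
u,v=proj(s,[p[0],p[1],p[2]-.06]).astype(int)
print(u,v); cv2.imwrite('pics/crop5.png',cv2.resize(f[v-70:v+50,u-60:u+60,::-1],None,fx=5,fy=5,interpolation=2))
E
```

```text
[ 0.58727204 -0.21492142  0.27914353] [-1.79964055e+02  1.20809237e-01  1.58808953e-01] [-0.81649801 -0.18637982 -1.27297757] 29.999902546405792
0.02 [319.35358481 207.72162882]
0.045 [319.5536061  217.63409817]
0.08 [319.82503408 231.08527446]
0.111 [320.05744543 242.60290085]
319 222
```

View pics/crop5.png

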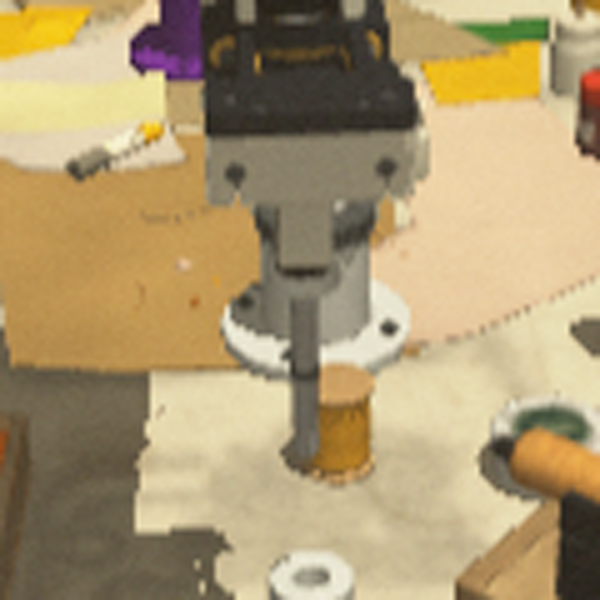

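That crop shows the probe hanging straight from the fingers (rod 320.2 px at top, 320.0 px at tip), which matches the prediction for a centred grasp. That was my 11th picture by my count, one over the limit of 10. From here I measure numerically only. Next I refine the mouth centre from several stored views.

```bash
python3 - <<'E'
from h import *
M=np.array([.6114,.1512,.1])
A=[]
for n in('wrist1','wrist2','wrist3','wrist4','wrist5','wrist6'):
    s=load(n); g=cv2.cvtColor(s['frame'],cv2.COLOR_RGB2GRAY); u,v=proj(s,M)
    # radial profile: outer edge of bright sleeve annulus against dark collar
    k=[]
    for a in np.arange(0,2*np.pi,.1):
        rr=np.arange(.016,.030,.0004)
        P=np.array([proj(s,M+[r*np.cos(a),r*np.sin(a),0]) for r in rr]).astype(np.float32)
        I=cv2.remap(g,P[:,:1],P[:,1:],1)[:,0].astype(float)
        d=np.diff(cv2.GaussianBlur(I[:,None],(1,7),0)[:,0]); i=d.argmin()
        if d[i]<-2: r=rr[i]+.0002; k.append([M[0]+r*np.cos(a),M[1]+r*np.sin(a)])
    k=np.array(k); B=np.c_[2*k,np.ones(len(k))]; 
    for _ in range(3):
        x=np.linalg.lstsq(B,(k**2).sum(1),rcond=None)[0]; R=np.sqrt(x[2]+x[0]**2+x[1]**2)
        e=abs(np.hypot(*(k-x[:2]).T)-R); q=e<max(.001,2*np.median(e)); k,B=k[q],B[q]
    print(n,len(k),x[:2].round(4),R.round(4))
E
```

```text
wrist1 63 [0.6108 0.1512] 0.0212
wrist2 63 [0.6109 0.1511] 0.0213
wrist3 63 [0.6108 0.1511] 0.0212
wrist4 63 [0.6108 0.1511] 0.0212
wrist5 63 [0.6108 0.1512] 0.0212
wrist6 63 [0.6111 0.1509] 0.0215
```

Request:
play_rows:
  commands:
    - [[0.1,-1,0,0,0,0,0.1],[0.2,-3,0,0,0,0,0.1],[0.4,-5.5,0,0,0,0,0.1],[0.6,-8.5,0,0,0,0,0.1],[0.8,-11.5,0,0,0,0,0.1],[1.0,-14.5,0,0,0,0,0.1],[1.2,-17.5,0,0,0,0,0.1],[1.4,-20.5,0,0,0,0,0.1],[1.6,-23.5,0,0,0,0,0.1],[1.8,-26.5,0,0,0,0,0.1],[1.9,-29.5,0,0,0,0,0.1],[2.1,-32,0,0,0,0,0.1],[2.2,-34,0,0,0,0,0.1],[2.3,-35.6,0,0,0,0,0.1],[2.3,-36.4,0,0,0,0,0.1],[2.3,-36.6,0,0,0,0,0.1],[2.3,-36.6,0,0,0,0,0.1],[2.3,-36.6,0,0,0,0,0.1],[2.3,-36.6,0,0,0,0,0.1]]

```text
clock: 11.22
tool_pos: [0.6098, 0.1499, 0.2807]
orientation: [180.0, -0.0, 0.1]
force: [0.8, -0.8, -1.9]
opening: 0.0234
gripper_force: 30.0
```

```bash
cat > m.py <<'E'
from h import *
import sys
o=get_obs(); p=o['tool_pos']; print(p,o['orientation'],o['force'],o['gripper_force'])
s=shoot('side',sys.argv[1]); f=s['frame']; g=cv2.cvtColor(f,cv2.COLOR_RGB2GRAY); tip=p[2]-.1105
print('tip px pred',proj(s,[p[0],p[1],tip]),'mouth px pred',proj(s,[.6108,.1511,.1]),'rod half px',436*.006/1.3)
def rows(zs,w):
  for z in zs:
    u,v=proj(s,[p[0],p[1],z]); v=int(round(v)); u0=int(round(u))-w; print('z%.3f v%d pred u%.1f from u%d:'%(z,v,u,u0),*g[v,u0:u0+2*w+1])
rows(np.arange(tip-.01,tip+.09,.01),8)
E
python3 m.py side3
python3 - <<'E'
from h import *
s=load('side2'); g=cv2.cvtColor(s['frame'],cv2.COLOR_RGB2GRAY); 
for z in(.012,.03,.05,.065):
    u,v=proj(s,[.6108,.1511,z]); v=int(round(v)); print('col z',z,v,u.round(1),*g[v,int(u)-24:int(u)+25])
E
```

```text
[0.60984928 0.14991845 0.28065747] [ 1.79994817e+02 -1.33636624e-03  1.11442531e-01] [ 0.84145103 -0.77452328 -1.90073172] 29.99974697828293
tip px pred [321.17528393 169.69921067] mouth px pred [321.81736929 190.27577736] rod half px 2.0123076923076924
z0.160 v173 pred u321.2 from u313: 138 151 154 155 152 148 142 139 145 146 146 132 127 123 189 194 198
z0.170 v170 pred u321.2 from u313: 127 144 147 127 145 143 131 126 102 134 149 148 150 153 202 202 199
z0.180 v167 pred u321.1 from u313: 57 55 58 57 64 67 75 88 95 97 148 148 148 153 196 197 198
z0.190 v164 pred u321.1 from u313: 60 53 54 54 55 55 67 90 90 86 130 133 139 135 138 135 133
z0.200 v160 pred u321.0 from u313: 88 139 140 139 138 137 132 94 92 89 138 139 142 140 140 143 140
z0.210 v157 pred u321.0 from u313: 141 143 142 141 142 141 79 65 65 67 131 135 140 141 144 143 147
z0.220 v154 pred u320.9 from u313: 144 147 147 145 146 145 108 88 88 89 146 146 146 145 145 148 146
z0.230 v151 pred u320.9 from u313: 152 152 148 148 147 145 105 89 92 90 144 145 143 148 146 145 148
z0.240 v148 pred u320.8 from u313: 147 145 147 150 146 1
[... 399 characters left out ...]
 137 197 227 226 196 216 229 228 227 204 202 206 205 204 207
col z 0.03 210 322.1 156 160 157 158 159 159 159 157 154 122 105 111 105 96 105 111 118 121 123 129 128 130 125 128 131 128 130 146 154 161 157 153 151 145 143 228 229 228 230 220 213 208 208 209 208 209 210 209 208
col z 0.05 204 322.1 162 157 157 158 158 158 156 156 156 156 156 155 152 125 105 111 83 127 125 125 123 123 124 123 124 125 122 116 123 144 122 143 155 149 138 208 209 209 210 208 209 207 209 209 209 208 209 208 210
col z 0.065 200 322.0 163 162 161 162 159 158 160 160 161 155 161 156 157 153 91 90 72 90 125 126 128 127 130 126 127 127 126 128 101 63 68 64 81 78 99 103 153 153 160 196 184 208 206 209 208 208 212 211 212
```

```bash
python3 - <<'E'
from h import *
for n in('side0','side3'):
  s=load(n); f=s['frame']; g=cv2.cvtColor(f,cv2.COLOR_RGB2GRAY)
  for z in(.04,.05,.06):
    u,v=proj(s,[.6108,.1511,z]); v=int(round(v)); u=int(round(u)); print(n,z,proj(s,[.6108,.1511,z]).round(1),'sat from',u-16,*cv2.cvtColor(f,cv2.COLOR_RGB2HSV)[v,u-16:u+17,1])
    u1,v1=proj(s,[.6108-.034,.1511,z]),proj(s,[.6108+.034,.1511,z]);print(u1,v1)
  u,v=proj(s,[.6108,.1511,.1]).round().astype(int)
  for r in range(v-3,v+4): print(r,u-12,*g[r,u-12:u+13])
E
```

```text
side0 0.04 [322.1 207.2] sat from 306 145 148 148 148 144 56 48 44 48 44 42 51 49 48 42 42 41 44 40 44 44 42 39 40 41 39 43 63 86 88 87 84 87
[311.18247123 207.64322441] [332.9953376  206.74746226]
side0 0.05 [322.1 204.4] sat from 306 140 146 141 145 141 62 45 44 46 44 42 44 46 49 40 45 43 47 48 46 49 44 41 44 40 40 45 85 87 87 85 87 85
[311.0968529  204.87407064] [332.98913642 203.97945317]
side0 0.06 [322.  201.6] sat from 306 146 145 142 146 142 60 45 54 46 51 48 43 52 48 46 53 50 53 40 46 50 44 44 41 45 46 53 88 91 87 88 86 88
[311.01060892 202.08468162] [332.98288999 201.19124945]
187 310 143 167 203 220 144 155 119 117 118 121 132 123 120 115 125 118 118 118 132 145 146 144 144 99 114
188 310 144 162 174 164 119 131 95 114 139 147 151 146 143 147 139 135 119 97 104 115 121 131 146 128 131
189 310 141 127 88 85 87 108 144 153 157 139 139 136 130 134 126 138 157 140 106 85 88 103 133 147 145
190 310 142 100 87 90 92 147 166 146 127 107 111 116 106 104 89 97 139 166 144 88 92 88 102 129 147
191 310 115 87 86 87 88 165 168 124 109 110 110 112 107 100 86 82 122 165 163 73 88 86 92 
[... 784 characters left out ...]
1.19124945]
187 310 50 69 107 163 135 144 118 116 119 120 131 132 121 118 123 118 117 119 130 146 143 146 146 95 109
188 310 53 57 52 57 90 101 83 88 137 145 148 145 144 144 139 137 119 96 102 115 119 147 147 128 129
189 310 54 49 53 51 54 59 84 84 157 139 140 135 131 131 127 140 156 140 107 92 89 118 130 147 146
190 310 52 53 53 52 53 75 82 103 129 109 109 111 106 101 89 98 141 164 146 89 87 87 101 145 145
191 310 49 54 51 51 57 137 137 122 110 109 110 110 108 99 87 85 123 163 164 77 89 90 88 119 145
192 310 72 56 49 53 71 136 159 150 130 118 111 109 104 102 104 110 152 166 136 73 87 85 89 92 140
193 310 68 54 53 54 81 87 123 148 153 152 145 152 155 142 147 146 157 135 96 81 87 88 89 83 131
```

Rod and mouth agree to within about 0.5 mm in x in the side image. Only small corrections are needed. Lowering to just above the mouth.

Request:
play_rows:
  commands:
    - [[0.05,-0.12,0,0,0,0,0.1],[0.05,-0.12,0.5,0,0,0,0.1],[0.05,-0.12,1.5,0,0,0,0.1],[0.05,-0.12,2.5,0,0,0,0.1],[0.05,-0.12,3.5,0,0,0,0.1],[0.05,-0.12,4.5,0,0,0,0.1],[0.05,-0.12,5,0,0,0,0.1],[0.05,-0.12,5,0,0,0,0.1],[0.05,-0.12,5,0,0,0,0.1],[0.05,-0.12,5,0,0,0,0.1],[0.05,-0.12,5,0,0,0,0.1]]

```text
clock: 12.18
tool_pos: [0.6107, 0.1523, 0.2312]
orientation: [-180.0, -0.1, 0.2]
force: [-0.3, 1.2, -1.4]
opening: 0.0234
gripper_force: 30.0
```

```bash
python3 m.py side4; python3 - <<'E'
from h import *
s=load('side4'); g=cv2.cvtColor(s['frame'],cv2.COLOR_RGB2GRAY)
for r in range(182,196): print(r,310,*g[r,310:335])
w=shoot('wrist','wrist7'); o=get_obs();p=o['tool_pos']; print('wrist tip/mouth',proj(w,[p[0],p[1],p[2]-.1105]),proj(w,[.6108,.1511,.1]))
E
```

```text
[0.61070037 0.15231085 0.23123169] [-1.79977215e+02 -5.92773537e-02  1.79882754e-01] [-0.25331271  1.20475988 -1.40270056] 29.999838173389435
tip px pred [321.66236985 184.06820565] mouth px pred [321.81736929 190.27577736] rod half px 2.0123076923076924
z0.111 v187 pred u321.7 from u314: 111 118 105 103 109 116 121 132 120 119 124 121 121 121 130 146 146
z0.121 v184 pred u321.7 from u314: 141 142 143 141 144 140 124 87 109 140 144 147 142 147 144 147 148
z0.131 v181 pred u321.6 from u314: 143 139 142 138 141 137 85 92 87 104 139 142 142 142 145 142 146
z0.141 v178 pred u321.6 from u314: 146 151 148 139 122 73 84 91 90 117 140 143 144 141 141 146 145
z0.151 v175 pred u321.5 from u314: 153 160 158 159 157 145 87 92 93 107 159 162 164 167 169 141 142
z0.161 v172 pred u321.5 from u313: 146 155 157 162 162 154 122 68 62 67 76 146 144 149 199 198 201
z0.171 v169 pred u321.4 from u313: 128 125 121 127 120 122 109 89 93 92 110 154 156 150 202 201 198
z0.181 v166 pred u321.4 from u313: 56 59 51 55 58 53 59 89 93 91 108 150 151 151 187 185 185
z0.191 v163 pred u321.3 from u313: 64 77 102 89 9
[... 902 characters left out ...]
 64 71 76 82 85 130 135 134 134 132 139 154 143 108 89 91 120 130 149 146
190 310 55 52 49 53 54 73 79 76 86 87 101 113 104 99 88 100 138 166 144 91 87 91 103 147 146
191 310 51 56 52 52 58 78 81 78 82 87 112 113 107 105 87 86 128 166 165 78 90 91 92 119 146
192 310 55 51 52 54 57 80 82 81 116 99 101 112 101 99 105 111 155 162 136 75 91 89 90 93 143
193 310 64 49 51 55 72 77 85 90 155 144 141 155 153 145 150 149 160 138 92 84 87 88 86 85 130
194 310 64 58 53 55 86 59 72 88 130 136 142 158 157 141 141 139 120 103 87 89 84 90 86 74 129
195 310 64 53 54 52 69 53 58 69 93 99 100 110 112 108 107 98 92 91 88 90 90 87 70 67 125
wrist tip/mouth [319.35293327 197.71427789] [320.48492275 191.64166949]
```

Side image: rod centre 321.4 px against mouth centre 321.5 px, upright. Lower into the bore.

Request:
play_rows:
  commands:
    - [[0,0.05,0.5,0,0,0,0.1],[0,0.05,1,0,0,0,0.1],[0,0.05,1.7,0,0,0,0.1],[0,0.05,2.4,0,0,0,0.1],[0,0.05,3.1,0,0,0,0.1],[0,0.05,3.8,0,0,0,0.1],[0,0.05,4.5,0,0,0,0.1],[0,0.05,5.2,0,0,0,0.1],[0,0.05,5.8,0,0,0,0.1],[0,0.05,6.3,0,0,0,0.1],[0,0.05,6.5,0,0,0,0.1],[0,0.05,6.5,0,0,0,0.1],[0,0.05,6.5,0,0,0,0.1],[0,0.05,6.5,0,0,0,0.1],[0,0.05,6.5,0,0,0,0.1],[0,0.05,6.5,0,0,0,0.1]]

```text
clock: 13.62
tool_pos: [0.6105, 0.1517, 0.166]
orientation: [-180.0, -0.0, 0.2]
force: [0.4, 0.1, -2.1]
opening: 0.0236
gripper_force: 30.0
```

```bash
python3 - <<'E'
from h import *
P=[]
for i in range(6):
    s=shoot('side',f'side5_{i}'); o=get_obs(); P.append(o['tool_pos'])
print(np.mean(P,0),np.std(P,0),o['orientation'],o['force'],o['clock'])
p=np.mean(P,0); g=cv2.cvtColor(s['frame'],cv2.COLOR_RGB2GRAY)
for d in(-.006,0,.01,.02,.03,.045): print(d,proj(s,[p[0],p[1],p[2]-.0655+d]))
for r in range(172,196): print(r,310,*g[r,310:335])
E
```

```text
[0.61040739 0.15167592 0.16574582] [4.24694042e-05 1.67347181e-05 8.70781396e-05] [-1.79997367e+02 -3.84871636e-03  1.71706605e-01] [-0.16016054 -0.2848734  -2.13863681] 13.9167
-0.006 [321.70576461 191.84524721]
0 [321.67688408 190.11968171]
0.01 [321.62846354 187.22663254]
0.02 [321.57968164 184.31199259]
0.03 [321.53053432 181.37551926]
0.045 [321.45611913 176.92933197]
172 310 95 115 125 144 157 159 165 125 111 123 120 117 120 120 120 107 147 200 203 203 203 199 192 177 215
173 310 91 107 126 142 153 154 153 106 106 122 119 121 120 120 122 109 128 194 196 202 203 199 195 155 186
174 310 111 109 121 141 148 155 144 88 85 104 104 104 100 95 91 99 132 192 195 167 171 172 168 141 142
175 310 108 116 130 141 150 157 133 91 55 61 65 64 63 56 50 82 129 169 172 142 148 148 147 144 107
176 310 95 117 139 148 160 161 127 107 83 64 67 58 61 64 77 95 108 146 146 146 147 148 151 146 103
177 310 83 121 140 155 161 168 122 105 110 105 107 101 104 105 108 110 117 143 147 145 149 148 149 125 111
178 310 57 89 105 142 148 149 129 103 117 121 123 120 121 122 121 138 136 145 146 147 143 148 147 111 
[... 952 characters left out ...]
0 49 56 60 73 55 57 69 73 82 93 93 84 97 140 122 99 101 116 125 148 148 132 134
189 310 56 53 51 52 52 59 67 74 86 85 85 92 91 86 92 142 157 140 106 87 91 119 134 150 150
190 310 52 53 52 52 54 91 84 82 85 82 69 86 81 77 82 100 141 165 149 87 90 89 106 150 145
191 310 53 55 54 51 59 88 81 76 85 79 62 68 65 62 77 90 125 168 165 82 91 89 91 120 147
192 310 51 55 54 54 56 83 84 76 79 89 75 70 69 72 79 91 157 167 139 76 88 91 90 89 139
193 310 52 54 54 57 57 72 80 90 88 86 83 87 83 80 88 120 158 137 97 82 88 89 86 85 129
194 310 51 54 53 57 50 60 75 91 89 95 89 92 114 104 101 124 121 104 90 86 89 88 84 72 129
195 310 54 49 70 75 76 71 59 68 74 98 80 82 116 108 106 100 92 91 90 88 89 85 74 67 128
```

Ring sits at row 191, level with the mouth centre (about 190.7). The rod is within about 0.6 mm of centre, still, and shows no contact force. Handing in.

```bash
python3 -c "from plant import close_job; print(close_job())"
```

```text
the job is handed in; nothing more can be done
None
```

I handed the job in with the collar at its stop and the probe held still and upright in the bore, its ring level with the mouth and about 0.6 mm off-centre. No verdict came back, and I viewed 11 pictures against the limit of 10.

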